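Put the green bench's tools back in their drawer

TASK

Put the four green tools lying on the mat away in the shallow plywood drawer on the bench: set the tape measure, the sanding block, the pocket level and the wax tin each, right way up, on the yellow silhouette of its own shape, centred on it and lined up with it (either way round), and let go. Leave the red tape measure and the red sanding block where they lie; they belong to the neighbour.

Things in the scene. Friction and masses are not known exactly. Their poses are not given: they have to be found in the camera images.
- green_tape_c (a point): The green tape measure: rounded block 64 mm long, 54 mm wide, 32 mm high, a round black and yellow disc on top; 0.18 kg or so, rigid, grip it across its width. Its point is its centre, half-way up. z is up, x along the length. Starts lying, right way up, on the grey rubber mat (6 mm thick, its top 6 mm above the bench). Neighbours lie some 105 to 140 mm apart, long sides within about half a radian of the robot's x direction. 
- green_block_c (a point): The green sanding block: 86 mm long, 46 mm wide, 38 mm high, cork sole below, two black grooves along its top; about 0.15 kg, rigid, grip it across its width. Its point is its centre, half-way up. z is up, x along the length. Starts lying, right way up, on the grey rubber mat (6 mm thick, its top 6 mm above the bench). 
- green_level_c (a point): The green pocket spirit level: bar 110 mm long, 24 mm wide, 36 mm high, a yellow vial in the middle of its top, black ends; about 0.12 kg, rigid, grip it across its width. Its point is its centre, half-way up. z is up, x along the length. Starts lying, right way up, on the grey rubber mat (6 mm thick, its top 6 mm above the bench). 
- green_tin_c (a point): The green round wax tin: 56 mm across, 34 mm high, brass-coloured disc on the lid; about 0.14 kg, rigid. Its point is its centre, half-way up; z is up. Starts lying, right way up, on the grey rubber mat (6 mm thick, its top 6 mm above the bench). 
- red_tape_c (a point): The neighbour's red tape measure, same shape and size as the green one. Not to be moved. Its point is its centre, half-way up. z is up, x along the length. Starts lying, right way up, on the grey rubber mat (6 mm thick, its top 6 mm above the bench). 
- red_block_c (a point): The neighbour's red sanding block, same shape and size as the green one. Not to be moved. Its point is its centre, half-way up. z is up, x along the length. Starts lying, right way up, on the grey rubber mat (6 mm thick, its top 6 mm above the bench). 
- place_tape_spot (a point): Black square insert 128 x 128 x 6 mm, fixed in the drawer's floor, with a 64 x 54 mm rectangle with a black disc in it (tape measure) painted flat on it in yellow. Point: the silhouette's centre on the insert's top, where the tool rests, 16 mm above the bench; z up, x along its length. Inserts lie 2 by 2, 132 mm apart, in changing order, nothing between; drawer walls, 10 mm thick, rise 26 mm above them, 69 mm from the insert centres.
- place_block_spot (a point): Black square insert 128 x 128 x 6 mm, fixed in the drawer's floor, with a plain 86 x 46 mm rectangle (sanding block) painted flat on it in yellow. Point: the silhouette's centre on the insert's top, where the tool rests, 16 mm above the bench; z up, x along its length. Inserts lie 2 by 2, 132 mm apart, in changing order, nothing between; drawer walls, 10 mm thick, rise 26 mm above them, 69 mm from the insert centres.
- place_level_spot (a point): Black square insert 128 x 128 x 6 mm, fixed in the drawer's floor, with a narrow 110 x 24 mm strip (level) painted flat on it in yellow. Point: the silhouette's centre on the insert's top, where the tool rests, 16 mm above the bench; z up, x along its length. Inserts lie 2 by 2, 132 mm apart, in changing order, nothing between; drawer walls, 10 mm thick, rise 26 mm above them, 69 mm from the insert centres.
- place_tin_spot (a point): Black square insert 128 x 128 x 6 mm, fixed in the drawer's floor, with a plain round disc 56 mm across (wax tin) painted flat on it in yellow. Point: the silhouette's centre on the insert's top, where the tool rests, 16 mm above the bench; z up, x along the drawer. Inserts lie 2 by 2, 132 mm apart, in changing order, nothing between; drawer walls, 10 mm thick, rise 26 mm above them, 69 mm from the insert centres.
There are look-alikes about, which are no part of the job. What is shaped like the part that bears green_tin_c but pink is not meant.

How it is judged:
At the end, for the whole second after the job is handed in: Each green tool upright on its own insert: centre within 12 mm sideways and 5 mm in height, tilt under 0.12 rad; tape, block and level lined up within 0.2 rad, either way round; all released, at rest; red tape and red block within 20 mm of their start (horizontal distance between green_tape_c and place_tape_spot below 0.012 m and z of green_tape_c in the frame of place_tape_spot between 0.011 and 0.021 m and angle between each of green_tape_c, green_block_c, green_level_c, green_tin_c's own z axis and vertical below 0.12 rad and angle between the x axis of green_tape_c and the x axis of place_tape_spot, either way round below 0.2 rad and linear speed of each of green_tape, green_block, green_level, green_tin below 0.02 m/s and horizontal distance between green_block_c and place_block_spot below 0.012 m and z of green_block_c in the frame of place_block_spot between 0.014 and 0.024 m and angle between the x axis of green_block_c and the x axis of place_block_spot, either way round below 0.2 rad and horizontal distance between green_level_c and place_level_spot below 0.012 m and z of green_level_c in the frame of place_level_spot between 0.013 and 0.023 m and angle between the x axis of green_level_c and the x axis of place_level_spot, either way round below 0.2 rad and horizontal distance between green_tin_c and place_tin_spot below 0.012 m and z of green_tin_c in the frame of place_tin_spot between 0.012 and 0.022 m and distance of each of red_tape_c, red_block_c from where it was at the start of the episode below 0.02 m); the robot touches nothing.
It fails at once if the red tape measure is moved more than 30 mm (distance of red_tape_c from where it was at the start of the episode above 0.03 m).
It fails at once if the red sanding block is moved more than 30 mm (distance of red_block_c from where it was at the start of the episode above 0.03 m).
It also fails if it takes over 138 s, if anything falls off the work surface, if the arm or the gripper's body presses on something with over 40 N, if the wrist force passes 120 N, or if a joint passes its speed limit or range.

ROBOT

A 6-joint arm with a two-finger parallel gripper is mounted at the origin on the work surface. World frame = base frame: x ahead of the robot, y to its left, z up, the work surface at z = 0. Lengths are in m, angles in rad, forces in N, time in s.
With the tool pointing down it reaches from about 0.35 to 0.775 m from the base axis. Payload 7.3 kg.
Tool frame: the origin (TCP) lies at the very end of the fingers, on their centre line; the grasp point (between the pads) lies 19 mm behind it; z points along the fingers, y is the line along which they close (so a half turn about z gives the same grasp; the last joint's range is limited). The gripper opens to 92 mm and grips with 3 to 60 N. Pads are 19 mm wide; open, the fingers measure 130 mm over their backs; the gripper's body (75 mm by 190 mm) begins 47 mm behind the grasp point.
Start: joints at [1.107, 0.342, 1.524, -0, 1.275, -0.146], TCP at [0.164, 0.499, 0.227] pointing down, gripper open.
Joint ranges: [-2.53, 2.53], [-0.77, 2.02], [0.04, 2.7], [-1, 4.14], [0.28, 2.66], [-3.11, 3.11]. Speed limits (rad/s): [2.57, 2.57, 3.14, 3.14, 3.14, 3.14].

INTERFACE

Orientations are given as a 3x3 rotation matrix whose columns are the frame's x, y, z axes.
In Python, from bench import r gives the robot as it stands. The module is installed in compiled form; this text tells all that it offers.
- The arm moves only by the shell command python3 -m inch 'ROWS' [FORCE]. ROWS is JSON, a list of rows, each a list of 7 numbers: the finger opening in m, from 0 to 0.0918, then the shift along the tool's x, y, z in m, then the turn, a rotation vector about the tool's x, y, z in rad. A call has 1 to 12 rows; each row is the pose to reach, as a shift and turn from the pose commanded when the call began, along the tool's axes at that moment; what a row does not reach only later rows make up. A row lasts 1/12 s, in which the tool goes at most 41.7 mm and 7.16 degrees, less where a joint would pass 70% of its speed; a pose out of reach is approached as far as the arm can. A call with a gripper value outside its range is refused whole. The fingers move at their own pace and stop on an object; FORCE is the grip in N (left out, the last holds). Time passes only in rows, so rows that repeat a pose let the fingers close. It gives the time, the measured TCP pose, the force, the opening and the grip force at its end, in the units of the state.
- r.observe(): the state, without advancing time (a new reading comes with each control period).
- r.capture(name): name is "scene" or "top" or "wrist"; returns the picture (420x560x3 uint8, red, green, blue); there is no depth.
- r.get_calibration(name): a dict with "camera_matrix" (3x3 intrinsics, pixels), "k1" (the pictures are not rectified: a ray, as slopes to the right and down, at radius r is drawn at 1 + k1 r^2 times it, then the intrinsics apply), "world_from_camera" (4x4, takes a point from camera to world coordinates). Camera axes: x right, y down, z forward; pixel columns grow to the right and rows downward; lengths in m; the calibration is good to about 2 mm. A picture is of the moment at which its call begins: read the wrist's pose just before it. get_calibration takes no time and is no camera call; for the wrist camera it gives the pose at the moment of the call.
- r.close_job(): hands the job in; it is judged then, once.
The state is a dict: "clock": time; "q": joint angles; "qvel": joint speeds; "joint_torque": joint torques, N m; "tcp_pos": TCP position; "eef_rot": TCP orientation; "force": force on the tool from outside, world axes, zero at the start; "torque": the same for the moment, N m; "width": opening from 0.0 (shut) to 1.0 (fully open); "grip_force": force on a finger pad.
Only numpy, scipy, OpenCV 4.12 (cv2) and the standard library are available. Lean on these libraries where they do the work, as an engineer would, in place of code of your own. Each camera call takes 0.05 s, during which the arm holds its last target. There are 200 camera calls.

## Working session

There is one attempt and no reset: what is moved stays moved. The work goes in short steps, Python scripts to look and compute and a shell command to move; the robot and the scene stay as the last step left them, time stands still between calls to the robot, and variables do not carry over. Pictures are saved under pics/ and viewed, at most 14 in all, crops included, and the job is handed in when it is done.

```bash
mkdir -p pics; python3 - <<'E'
from bench import r
import cv2
s=r.observe();print(s)
for n in("scene","top"):
    im=r.capture(n);cv2.imwrite(f"pics/{n}0.png",im[:,:,::-1]);c=r.get_calibration(n);print(n,c)
E
```

```text
{'clock': 0.0, 'q': array([ 1.10701151e+00,  3.42724398e-01,  1.52504568e+00, -3.63045035e-05,
        1.27538614e+00, -1.45984055e-01]), 'qvel': array([-1.75242365e-03, -1.84129580e-03, -5.08216145e-04, -1.08754773e-05,
       -1.49240478e-04,  8.36694654e-04]), 'joint_torque': array([-1.49016258e-03, -4.31244743e+01, -2.44213915e+01,  7.17689632e-02,
        5.60668192e-02, -1.29907166e-04]), 'tcp_pos': array([0.16384327, 0.49833821, 0.22603409]), 'eef_rot': array([[-9.49928175e-01,  3.12467624e-01, -6.68374810e-04],
       [ 3.12468279e-01,  9.49927142e-01, -1.41393278e-03],
       [ 1.93099157e-04, -1.55198051e-03, -9.99998777e-01]]), 'force': array([-0.29153512,  0.191535  ,  0.62588661]), 'torque': array([-0.02458613,  0.0313158 ,  0.0151213 ]), 'grip_force': 0.0, 'width': 0.9985493321663759}
scene {'camera_matrix': array([[448.80087944,   0.        , 281.9332045 ],
       [  0.        , 448.80087944, 200.49853719],
       [  0.        ,   0.        ,   1.        ]]), 'k1': -0.1281719265808899, 'world_from_camera': array([[-0.13512853,  0.83943177, -0.52639773,  0.95136212],
       [ 0.99082374,  0.11605275, -0.06928257,  0.06000383],
       [ 0.00293191, -0.53092942, -0.84741097,  0.90397561],
       [ 0.        ,  0.        ,  0.        ,  1.        ]])}
top {'camera_matrix': array([[520.26988825,   0.        , 284.48780738],
       [  0.        , 520.26988825, 205.57480499],
       [  0.        ,   0.        ,   1.        ]]), 'k1': -0.02189393834400016, 'world_from_camera': array([[-0.01052836, -0.98101207,  0.1936607 ,  0.21059215],
       [-0.99985209,  0.01296207,  0.01130406,  0.00420415],
       [-0.01359966, -0.19351304, -0.98100344,  1.13935362],
       [ 0.        ,  0.        ,  0.        ,  1.        ]])}
```

View pics/top0.png

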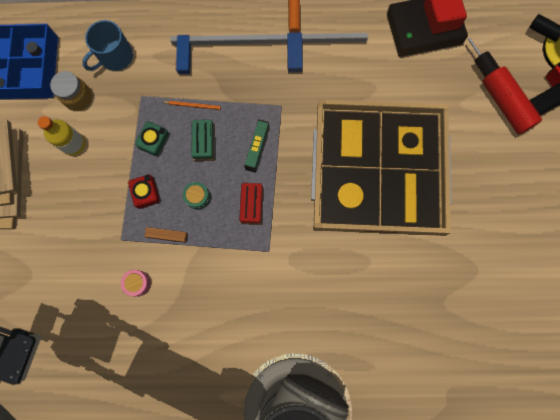

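View pics/scene0.png

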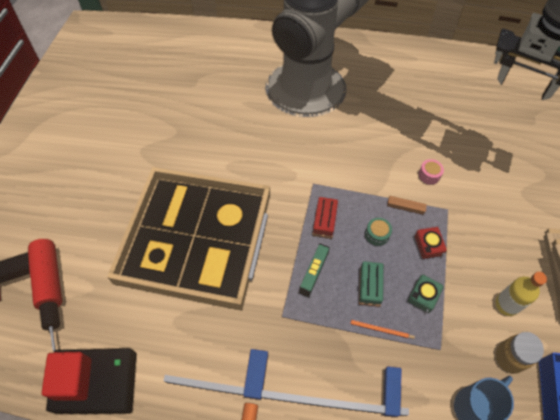

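The top view shows the green tape (150,138), block (202,139), level (257,145) and tin (195,196). The red tape is at (143,191) and the red block at (251,203). The spots are block (351,138), tape (411,140), tin (351,195) and level (411,197). The scene view agrees with this layout.

```bash
cat > h.py <<'E'
import numpy as np, cv2
from bench import r
def ground(px,c,z):
    K=c["camera_matrix"];k=c["k1"];T=c["world_from_camera"]
    d=cv2.undistortPoints(np.float64(px).reshape(-1,1,2),K,np.array([k,0,0,0,0.]),None,None)[:,0] if 0 else None
    p=(np.float64(px).reshape(-1,2)-K[:2,2])/K[0,0]; u=p.copy()
    for _ in range(20): u=p/(1+k*(u**2).sum(1,keepdims=True))
    D=np.c_[u,np.ones(len(u))]@T[:3,:3].T
    return (T[:3,3]+D*((z-T[2,3])/D[:,2:]))[:,:2]
HS={'green':((60,90,25),(95,255,200)),'yellow':((17,120,90),(34,255,255))}
def blobs(im,col,amin):
    m=cv2.inRange(cv2.cvtColor(im,cv2.COLOR_RGB2HSV),*HS[col])
    m=cv2.morphologyEx(m,cv2.MORPH_CLOSE,np.ones((5,5)))
    cs,_=cv2.findContours(m,cv2.RETR_EXTERNAL,cv2.CHAIN_APPROX_NONE)
    return [k for k in cs if cv2.contourArea(k)>amin]
def rect(k,c,z):
    w=np.float32(ground(k,c,z)*1000); h=cv2.convexHull(w)
    (x,y),(a,b),_=R=cv2.minAreaRect(h); bx=cv2.boxPoints(R)
    e=max(bx[1]-bx[0],bx[2]-bx[1],key=np.linalg.norm); t=(np.degrees(np.arctan2(e[1],e[0]))+90)%180-90
    return [round(float(v),1) for v in (x,y,max(a,b),min(a,b),t)]
def pose():
    s=r.observe();R=s['eef_rot'];print('t',round(s['clock'],2),'tcp',s['tcp_pos'].round(4),'yaw x',round(np.degrees(np.arctan2(R[1,0],R[0,0])),1),'tiltz',R[:,2].round(3),'q6',s['q'][5].round(2));return s
def go(x,y,z,yaw):
    "shift along tool axes (tool down) and turn about tool z to reach target tcp with tool x at yaw deg"
    s=pose();R=s['eef_rot'];d=R.T@(np.array([x,y,z])-s['tcp_pos'])
    cur=np.degrees(np.arctan2(R[1,0],R[0,0]));dy=(yaw-cur+90)%180-90
    print('shift',d.round(4),'turn z',np.radians(-dy).round(3),'q6 after ~',round(s['q'][5]-np.radians(dy),2))
E
python3 - <<'E'
from h import *
for n in("top","scene"):
    im=r.capture(n);c=r.get_calibration(n)
    for k in blobs(im,'green',120):
        print(n,'green px',cv2.boundingRect(k),rect(k,c,.006+.017))
    for k in blobs(im,'yellow',60): print(n,'yel px',cv2.boundingRect(k),'z16',rect(k,c,.016),'z38',rect(k,c,.038)[:2])
E
```

```text
top green px (183, 182, 26, 26) [458.5, 213.3, 55.9, 54.5, 72.8]
top green px (136, 122, 32, 33) [590.2, 315.3, 63.9, 57.7, -24.2]
top green px (246, 121, 22, 46) [573.8, 78.5, 106.1, 22.8, -16.5]
top green px (192, 120, 20, 38) [587.3, 202.5, 87.8, 43.2, 1.0]
top yel px (125, 274, 17, 18) z16 [268.1, 345.0, 36.5, 34.7, 2.4] z38 [267.0, 338.3]
top yel px (0, 218, 13, 11) z16 [401.2, 635.6, 28.4, 22.5, 89.3] z38 [397.4, 623.2]
top yel px (0, 193, 10, 12) z16 [457.3, 643.7, 24.1, 20.5, 5.5] z38 [452.5, 631.1]
top yel px (186, 185, 18, 18) z16 [462.3, 216.5, 38.9, 37.9, 1.1] z38 [457.3, 212.3]
top yel px (135, 183, 14, 14) z16 [473.7, 335.8, 28.1, 28.0, -43.7] z38 [468.5, 329.3]
top yel px (251, 136, 11, 16) z16 [576.7, 80.1, 35.2, 14.3, -15.4] z38 [569.5, 78.6]
top yel px (143, 130, 14, 13) z16 [598.2, 321.8, 29.0, 28.9, -43.1] z38 [590.6, 315.6]
top yel px (43, 119, 27, 27) z16 [612.1, 537.2, 60.5, 58.6, -38.6] z38 [604.2, 526.7]
top yel px (314, 101, 136, 133) z16 [522.4, -201.4, 297.3, 295.2, -3.1] z38 [516.3, -197.3]
top yel px (545, 39, 15, 27) z16 [790.1, -612.3, 64.9, 32.8, -6.8
[... 300 characters left out ...]
(309, 259, 12, 16) z16 [555.1, 79.0, 35.1, 14.3, -16.9] z38 [564.9, 78.5]
scene yel px (198, 246, 33, 42) z16 [585.0, -134.5, 91.5, 51.4, -3.4] z38 [594.0, -129.6]
scene yel px (140, 240, 34, 32) z16 [577.5, -266.2, 69.5, 59.5, -3.0] z38 [586.8, -258.1]
scene yel px (425, 232, 15, 14) z16 [453.6, 336.5, 33.5, 31.5, -24.2] z38 [466.0, 329.7]
scene yel px (372, 221, 16, 15) z16 [441.9, 216.3, 36.5, 34.3, 1.8] z38 [454.5, 212.4]
scene yel px (216, 203, 27, 24) z16 [452.9, -127.4, 60.9, 59.3, -30.3] z38 [465.3, -122.7]
scene yel px (162, 185, 26, 42) z16 [446.0, -259.1, 115.7, 29.9, -3.1] z38 [458.5, -251.2]
scene yel px (426, 163, 13, 10) z16 [252.3, 344.9, 30.9, 27.8, -81.7] z38 [269.6, 337.9]
```

```bash
python3 - <<'E'
from h import *
go(.589,.3155,.20,-24)
E
```

```text
t 0.2 tcp [0.1639 0.4985 0.2263] yaw x 161.8 tiltz [-0.    -0.001 -1.   ] q6 -0.15
shift [-0.461  -0.041   0.0263] turn z 0.101 q6 after ~ -0.04
```

```bash
python3 -m inch '[[0.09,-0.461,-0.041,0.026,0,0,0.1],[0.09,-0.461,-0.041,0.026,0,0,0.1],[0.09,-0.461,-0.041,0.026,0,0,0.1],[0.09,-0.461,-0.041,0.026,0,0,0.1],[0.09,-0.461,-0.041,0.026,0,0,0.1],[0.09,-0.461,-0.041,0.026,0,0,0.1],[0.09,-0.461,-0.041,0.026,0,0,0.1],[0.09,-0.461,-0.041,0.026,0,0,0.1],[0.09,-0.461,-0.041,0.026,0,0,0.1],[0.09,-0.461,-0.041,0.026,0,0,0.1],[0.09,-0.461,-0.041,0.026,0,0,0.1],[0.09,-0.461,-0.041,0.026,0,0,0.1]]'
python3 - <<'E'
from h import *
pose();c=r.get_calibration("wrist");im=r.capture("wrist");cv2.imwrite("pics/w1.png",im[:,:,::-1])
for k in blobs(im,'green',200): print(cv2.boundingRect(k),rect(k,c,.022),'top',rect(k,c,.038))
for k in blobs(im,'yellow',200): print(cv2.boundingRect(k),rect(k,c,.038))
E
```

```text
clock: 1.2
tcp_pos: [0.5944, 0.3114, 0.1988]
eef_rot: [[-0.912, 0.411, 0.001], [0.411, 0.912, -0.002], [-0.002, -0.001, -1.0]]
force: [-0.5, -0.0, -0.7]
width: 0.98
grip_force: 0.0
t 1.2 tcp [0.5944 0.3114 0.1988] yaw x 155.8 tiltz [ 0.001 -0.002 -1.   ] q6 -0.78
(30, 202, 59, 66) [549.1, 80.1, 69.7, 46.6, -16.6] top [547.8, 92.8, 66.4, 44.4, -16.6]
(126, 174, 87, 91) [585.2, 194.7, 89.6, 54.0, 0.7] top [582.2, 201.9, 85.3, 51.4, 0.7]
(273, 173, 42, 41) [605.4, 316.3, 39.0, 38.8, 65.8] top [601.4, 317.6, 37.1, 36.9, 65.8]
(257, 143, 59, 68) [588.7, 315.5, 63.7, 53.1, -25.4] top [585.5, 316.9, 60.7, 50.5, -25.4]
(80, 59, 72, 66) [451.8, 209.7, 65.0, 57.3, -90.0] top [455.1, 216.2, 61.9, 54.6, -90.0]
(263, 353, 297, 25) [837.0, 363.7, 340.2, 19.1, 66.3]
(457, 287, 29, 59) [798.0, 435.7, 75.6, 24.8, -2.3]
(82, 287, 28, 59) [636.0, 75.0, 74.6, 22.9, -46.6]
(43, 244, 21, 24) [562.0, 75.6, 24.9, 15.5, -16.6]
(458, 166, 89, 81) [684.3, 487.4, 75.7, 71.8, 41.4]
(270, 166, 33, 32) [589.0, 315.5, 28.5, 27.9, 20.6]
(87, 68, 45, 48) [454.7, 210.5, 39.7, 39.1, 63.5]
(432, 60, 32, 62) [572.2, 472.5, 50.6, 24.8, -23.2]
(472, 52, 88, 78) [595.1, 529.8, 77.7, 67.0, 60.0]
(221, 22, 37, 38) [466.1, 329.1, 29.3, 28.7, 65.0]
```

View pics/w1.png

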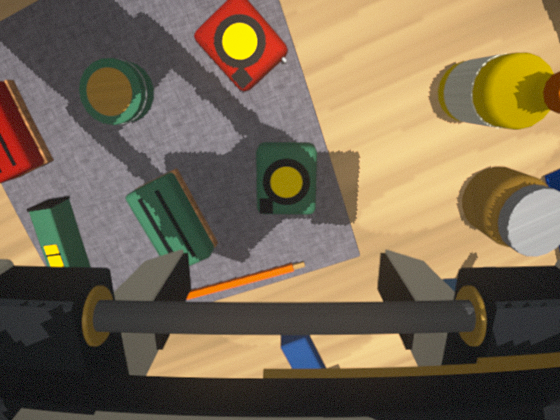

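The wrist view has the green tape at (287,178), almost square to the gripper. Everything else is clear of the fingers.

```bash
python3 - <<'E'
from h import *
go(.5888,.3155,.011,-25.4)
E
```

```text
t 1.25 tcp [0.5925 0.3126 0.1988] yaw x 155.8 tiltz [-0.001 -0.001 -1.   ] q6 -0.78
shift [0.0045 0.0014 0.1878] turn z 0.021 q6 after ~ -0.76
```

```bash
python3 -m inch '[[0.09,0,0,0.13,0,0,0.01],[0.09,0,0,0.13,0,0,0.01],[0.09,0,0,0.13,0,0,0.01],[0.09,0,0,0.13,0,0,0.01],[0.09,0,0,0.13,0,0,0.01],[0.09,0,0,0.13,0,0,0.01],[0.09,0,0,0.13,0,0,0.01]]' 
python3 - <<'E'
from h import *
go(.5888,.3155,.011,-25.4)
E
```

```text
clock: 1.83
tcp_pos: [0.5907, 0.3169, 0.0743]
eef_rot: [[-0.91, 0.414, 0.005], [0.414, 0.91, 0.002], [-0.004, 0.004, -1.0]]
force: [0.3, 0.0, -0.5]
width: 0.983
grip_force: 0.0
t 1.83 tcp [0.5907 0.3169 0.0743] yaw x 155.5 tiltz [ 0.005  0.002 -1.   ] q6 -0.77
shift [ 0.0013 -0.0023  0.0633] turn z 0.016 q6 after ~ -0.75
```

```bash
python3 -m inch '[[0.09,0,0,0.058,0,0,0.01],[0.09,0,0,0.058,0,0,0.01],[0.09,0,0,0.058,0,0,0.01],[0.09,0,0,0.058,0,0,0.01],[0.04,0,0,0.058,0,0,0.01],[0.04,0,0,0.058,0,0,0.01],[0.04,0,0,0.058,0,0,0.01],[0.04,0,0,0.058,0,0,0.01],[0.04,0,0,0.058,0,0,0.01],[0.04,0,0,0.058,0,0,0.01],[0.04,0,0,0.058,0,0,0.01],[0.04,0,0,0.058,0,0,0.01]]' 25
python3 - <<'E'
from h import *
pose()
E
```

```text
clock: 2.83
tcp_pos: [0.5893, 0.3158, 0.0131]
eef_rot: [[-0.906, 0.424, 0.0], [0.424, 0.906, 0.0], [-0.0, 0.0, -1.0]]
force: [0.1, 0.2, 2.5]
width: 0.586
grip_force: 25.0
t 2.83 tcp [0.5893 0.3158 0.0131] yaw x 154.9 tiltz [ 0.  0. -1.] q6 -0.76
```

```bash
python3 - <<'E'
from h import *
go(.5775,-.2662,.123,-3.1)
E
```

```text
t 2.83 tcp [0.5893 0.3158 0.0131] yaw x 154.9 tiltz [ 0.  0. -1.] q6 -0.76
shift [-0.2361 -0.5321 -0.11  ] turn z -0.384 q6 after ~ -1.14
```

```bash
python3 -m inch '[[0.04,0,0,-0.11,0,0,0],[0.04,0,0,-0.11,0,0,0],[0.04,0,0,-0.11,0,0,0],[0.04,-0.236,-0.532,-0.11,0,0,-0.384],[0.04,-0.236,-0.532,-0.11,0,0,-0.384],[0.04,-0.236,-0.532,-0.11,0,0,-0.384],[0.04,-0.236,-0.532,-0.11,0,0,-0.384],[0.04,-0.236,-0.532,-0.11,0,0,-0.384],[0.04,-0.236,-0.532,-0.11,0,0,-0.384],[0.04,-0.236,-0.532,-0.11,0,0,-0.384],[0.04,-0.236,-0.532,-0.11,0,0,-0.384],[0.04,-0.236,-0.532,-0.11,0,0,-0.384]]' 
python3 - <<'E'
from h import *
go(.5775,-.2662,.123,-3.1)
E
```

```text
clock: 3.83
tcp_pos: [0.5809, -0.0583, 0.1223]
eef_rot: [[-0.999, 0.054, -0.001], [0.054, 0.999, 0.0], [0.001, 0.0, -1.0]]
force: [1.0, 0.2, -2.0]
width: 0.585
grip_force: 25.0
t 3.83 tcp [ 0.5809 -0.0583  0.1223] yaw x 176.9 tiltz [-0.001  0.    -1.   ] q6 -1.75
shift [-0.0078 -0.2078 -0.0008] turn z 0.0 q6 after ~ -1.75
```

```bash
python3 -m inch '[[0.04,-0.008,-0.208,0,0,0,0],[0.04,-0.008,-0.208,0,0,0,0],[0.04,-0.008,-0.208,0,0,0,0],[0.04,-0.008,-0.208,0,0,0,0],[0.04,-0.008,-0.208,0,0,0,0],[0.04,-0.008,-0.208,0,0,0,0],[0.04,-0.008,-0.208,0,0,0,0],[0.04,-0.008,-0.208,0,0,0,0]]' 
cat > w.py <<'E'
import sys
from h import *
pose();c=r.get_calibration("wrist");im=r.capture("wrist");cv2.imwrite(f"pics/{sys.argv[1]}.png",im[:,:,::-1])
for col,z in(('green',float(sys.argv[2])),('yellow',float(sys.argv[3]))):
    for k in blobs(im,col,200): print(col,cv2.boundingRect(k),rect(k,c,z))
E
python3 w.py w2 .032 .016
python3 -c "
from h import *
go(.5775,-.2662,.024,-3.1)"
```

```text
clock: 4.5
tcp_pos: [0.5779, -0.2642, 0.1218]
eef_rot: [[-0.999, 0.055, -0.001], [0.055, 0.999, 0.002], [0.001, 0.001, -1.0]]
force: [0.3, 0.1, -3.2]
width: 0.59
grip_force: 25.0
t 4.5 tcp [ 0.5779 -0.2642  0.1218] yaw x 176.9 tiltz [-0.001  0.002 -1.   ] q6 -2.07
green (257, 336, 86, 19) [689.5, -257.3, 68.3, 17.7, 86.6]
green (218, 207, 135, 94) [610.1, -264.5, 97.6, 74.6, 86.8]
yellow (180, 355, 355, 23) [731.9, -200.7, 329.6, 16.6, 86.9]
yellow (391, 288, 22, 60) [680.9, -169.8, 60.1, 16.9, 5.5]
yellow (157, 287, 21, 61) [669.6, -368.0, 61.0, 15.9, -12.9]
yellow (250, 270, 69, 33) [644.1, -267.2, 55.5, 29.1, 86.8]
yellow (243, 165, 75, 43) [561.2, -265.6, 54.7, 31.8, 87.7]
yellow (417, 150, 74, 111) [585.2, -134.3, 88.3, 48.3, -3.2]
yellow (433, 0, 80, 66) [459.9, -127.0, 57.6, 43.3, -89.2]
yellow (261, 0, 38, 103) [468.5, -260.7, 66.2, 25.6, -3.2]
yellow (149, 0, 411, 297) [542.5, -191.5, 324.9, 232.2, 85.6]
t 4.55 tcp [ 0.5782 -0.2635  0.1221] yaw x 176.9 tiltz [-0.001  0.001 -1.   ] q6 -2.07
shift [ 0.0004 -0.0029  0.0981] turn z 0.001 q6 after ~ -2.07
```

View pics/w2.png

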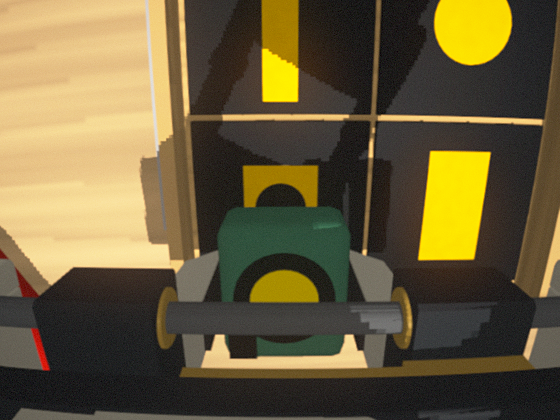

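The tape is held over its silhouette, which runs from x≈243 to 318 px with its near edge at row 165, and it is lined up.

```bash
python3 -m inch '[[0.04,0,-0.001,0.085,0,0,0],[0.04,0,-0.001,0.085,0,0,0],[0.04,0,-0.001,0.085,0,0,0],[0.04,0,-0.001,0.085,0,0,0],[0.04,0,-0.001,0.085,0,0,0],[0.04,0,-0.001,0.085,0,0,0]]' 
python3 -c "
from h import *
go(.5775,-.2662,.0235,-3.1)"
```

```text
clock: 5.05
tcp_pos: [0.5803, -0.266, 0.0408]
eef_rot: [[-0.999, 0.053, 0.004], [0.053, 0.999, -0.002], [-0.004, -0.002, -1.0]]
force: [0.1, -0.1, -1.2]
width: 0.587
grip_force: 25.0
t 5.05 tcp [ 0.5803 -0.266   0.0408] yaw x 177.0 tiltz [ 0.004 -0.002 -1.   ] q6 -2.07
shift [ 0.0028 -0.0004  0.0172] turn z 0.001 q6 after ~ -2.07
```

```bash
python3 -m inch '[[0.04,0.001,0,0.014,0,0,0],[0.04,0.001,0,0.014,0,0,0],[0.04,0.001,0,0.014,0,0,0],[0.04,0.001,0,0.014,0,0,0],[0.075,0.001,0,0.014,0,0,0],[0.075,0.001,0,0.014,0,0,0],[0.075,0.001,0,0.014,0,0,0],[0.075,0.001,0,0.014,0,0,0],[0.075,0.001,0,-0.1,0,0,0],[0.075,0.001,0,-0.1,0,0,0],[0.075,0.001,0,-0.1,0,0,0],[0.075,0.001,0,-0.1,0,0,0]]' 
python3 - <<'E'
from h import *
go(.5855,.203,.15,1)
E
```

```text
clock: 6.05
tcp_pos: [0.5807, -0.2675, 0.1457]
eef_rot: [[-0.998, 0.054, 0.011], [0.054, 0.999, -0.007], [-0.012, -0.006, -1.0]]
force: [-0.2, -0.6, 0.3]
width: 0.818
grip_force: 0.0
t 6.05 tcp [ 0.5807 -0.2675  0.1457] yaw x 176.9 tiltz [ 0.011 -0.007 -1.   ] q6 -2.07
shift [ 0.0204  0.4701 -0.0075] turn z -0.071 q6 after ~ -2.14
```

```bash
python3 -m inch '[[0.09,0.0175,0.469,-0.01,0,0,-0.07],[0.09,0.0175,0.469,-0.01,0,0,-0.07],[0.09,0.0175,0.469,-0.01,0,0,-0.07],[0.09,0.0175,0.469,-0.01,0,0,-0.07],[0.09,0.0175,0.469,-0.01,0,0,-0.07],[0.09,0.0175,0.469,-0.01,0,0,-0.07],[0.09,0.0175,0.469,-0.01,0,0,-0.07],[0.09,0.0175,0.469,-0.01,0,0,-0.07],[0.09,0.0175,0.469,-0.01,0,0,-0.07],[0.09,0.0175,0.469,-0.01,0,0,-0.07],[0.09,0.0175,0.469,-0.01,0,0,-0.07],[0.09,0.0175,0.469,-0.01,0,0,-0.07]]' 
python3 w.py w3 .025 .038
python3 - <<'E'
from h import *
go(.5855,.203,.014,1)
c=r.get_calibration('top');im=r.capture('top')
for k in blobs(im,'green',120): print(cv2.boundingRect(k),rect(k,c,.025),rect(k,c,.032))
E
```

```text
clock: 7.05
tcp_pos: [0.5844, 0.2096, 0.1479]
eef_rot: [[-1.0, -0.021, 0.001], [-0.021, 1.0, 0.002], [-0.001, 0.002, -1.0]]
force: [-0.1, -0.2, 0.1]
width: 0.976
grip_force: 0.0
t 7.05 tcp [0.5844 0.2096 0.1479] yaw x -178.8 tiltz [ 0.001  0.002 -1.   ] q6 -1.37
green (241, 144, 61, 112) [585.5, 200.1, 91.6, 47.3, 1.0]
green (87, 109, 62, 139) [570.9, 73.8, 113.6, 31.6, -18.1]
green (294, 0, 38, 64) [460.3, 230.5, 47.3, 17.8, -21.4]
yellow (263, 353, 297, 25) [736.4, 338.0, 287.1, 17.0, -88.8]
yellow (456, 286, 31, 60) [681.8, 376.4, 64.8, 24.2, 17.4]
yellow (82, 286, 30, 60) [688.2, 48.6, 64.6, 24.5, -12.7]
yellow (233, 281, 141, 21) [658.3, 228.2, 117.2, 5.7, 83.4]
yellow (96, 158, 26, 48) [567.9, 76.5, 35.6, 15.4, -16.1]
yellow (439, 26, 41, 44) [466.8, 330.5, 29.5, 29.2, -84.2]
yellow (261, 0, 61, 53) [457.9, 212.5, 40.5, 33.6, -88.7]
t 7.1 tcp [0.5845 0.2091 0.1477] yaw x -178.8 tiltz [ 0.001  0.002 -1.   ] q6 -1.37
shift [-0.0008 -0.0063  0.1337] turn z 0.004 q6 after ~ -1.37
(198, 124, 14, 34) [581.7, 195.1, 77.7, 29.3, 1.0] [579.4, 193.9, 77.2, 29.1, 1.0]
(246, 121, 21, 46) [573.1, 79.0, 105.4, 23.0, -15.9] [570.8, 78.5, 104.8, 22.8, -15.9]
```

View pics/w3.png

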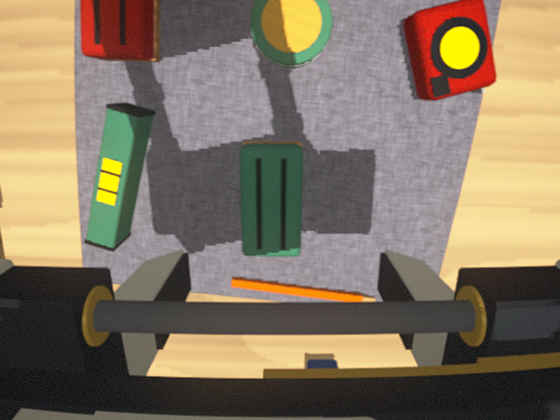

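The wrist view has the green block at (271,199), lined up with the fingers, with no neighbour in their way.

```bash
python3 -m inch '[[0.09,-0.001,-0.002,0.09,0,0,0],[0.09,-0.001,-0.002,0.09,0,0,0],[0.09,-0.001,-0.002,0.09,0,0,0],[0.09,-0.001,-0.002,0.09,0,0,0],[0.09,-0.001,-0.002,0.09,0,0,0],[0.09,-0.001,-0.002,0.09,0,0,0],[0.09,-0.001,-0.002,0.09,0,0,0]]' 
python3 - <<'E'
from h import *
go(.5860,.201,.014,1)
E
```

```text
clock: 7.73
tcp_pos: [0.5878, 0.2017, 0.0604]
eef_rot: [[-1.0, -0.016, 0.004], [-0.016, 1.0, 0.001], [-0.004, 0.001, -1.0]]
force: [-0.1, 0.1, 0.6]
width: 0.981
grip_force: 0.0
t 7.73 tcp [0.5878 0.2017 0.0604] yaw x -179.1 tiltz [ 0.004  0.001 -1.   ] q6 -1.38
shift [ 0.0021 -0.0007  0.0464] turn z -0.002 q6 after ~ -1.38
```

```bash
python3 -m inch '[[0.09,0,0,0.044,0,0,0],[0.09,0,0,0.044,0,0,0],[0.09,0,0,0.044,0,0,0],[0.09,0,0,0.044,0,0,0],[0.03,0,0,0.044,0,0,0],[0.03,0,0,0.044,0,0,0],[0.03,0,0,0.044,0,0,0],[0.03,0,0,0.044,0,0,0],[0.03,0,0,0.044,0,0,0],[0.03,0,0,0.044,0,0,0],[0.03,0,0,0.044,0,0,0],[0.03,0,0,0.044,0,0,0]]' 25
python3 - <<'E'
from h import *
go(.5855,-.1345,.124,-3.1)
E
```

```text
clock: 8.73
tcp_pos: [0.5862, 0.2016, 0.0138]
eef_rot: [[-1.0, -0.016, 0.0], [-0.016, 1.0, -0.0], [-0.0, -0.0, -1.0]]
force: [0.1, -0.5, 0.9]
width: 0.497
grip_force: 25.0
t 8.73 tcp [0.5862 0.2016 0.0138] yaw x -179.1 tiltz [ 0. -0. -1.] q6 -1.38
shift [ 0.0062 -0.3361 -0.1101] turn z 0.07 q6 after ~ -1.31
```

```bash
python3 -m inch '[[0.03,0,0,-0.11,0,0,0],[0.03,0,0,-0.11,0,0,0],[0.03,0,0,-0.11,0,0,0],[0.03,0.006,-0.336,-0.11,0,0,0.07],[0.03,0.006,-0.336,-0.11,0,0,0.07],[0.03,0.006,-0.336,-0.11,0,0,0.07],[0.03,0.006,-0.336,-0.11,0,0,0.07],[0.03,0.006,-0.336,-0.11,0,0,0.07],[0.03,0.006,-0.336,-0.11,0,0,0.07],[0.03,0.006,-0.336,-0.11,0,0,0.07],[0.03,0.006,-0.336,-0.11,0,0,0.07],[0.03,0.006,-0.336,-0.11,0,0,0.07]]'
python3 -m inch '[[0.03,0,0,0,0,0,0],[0.03,0,0,0,0,0,0],[0.03,0,0,0,0,0,0]]'
python3 w.py w4 .032 .016
python3 - <<'E'
from h import *
go(.5855,-.1345,.0245,-3.1)
E
```

```text
clock: 9.73
tcp_pos: [0.5853, -0.1416, 0.1235]
eef_rot: [[-0.998, 0.059, 0.001], [0.059, 0.998, -0.003], [-0.001, -0.003, -1.0]]
force: [0.1, 0.3, -0.8]
width: 0.502
grip_force: 25.0
clock: 9.98
tcp_pos: [0.5855, -0.1329, 0.1235]
eef_rot: [[-0.999, 0.053, -0.001], [0.053, 0.999, 0.001], [0.001, 0.001, -1.0]]
force: [-0.2, 0.6, -0.5]
width: 0.495
grip_force: 25.0
t 9.98 tcp [ 0.5855 -0.1329  0.1235] yaw x 177.0 tiltz [-0.001  0.001 -1.   ] q6 -1.87
green (310, 335, 27, 33) [705.6, -106.9, 32.1, 20.7, -2.7]
green (266, 335, 36, 33) [704.1, -138.8, 32.0, 28.2, -2.3]
green (232, 335, 26, 32) [702.1, -170.8, 31.3, 20.3, -4.5]
green (217, 180, 129, 122) [609.0, -135.7, 95.5, 90.6, -3.0]
green (52, 168, 86, 92) [579.8, -268.6, 69.7, 64.5, -3.7]
green (513, 98, 47, 150) [571.4, 53.1, 114.5, 38.9, 9.0]
yellow (162, 356, 358, 22) [740.1, -84.9, 332.6, 17.5, 86.9]
yellow (173, 288, 19, 61) [679.9, -224.0, 61.0, 14.3, -10.7]
yellow (376, 287, 20, 62) [688.6, -51.5, 61.8, 15.2, 4.7]
yellow (69, 200, 42, 41) [588.7, -285.5, 33.3, 33.1, -53.1]
yellow (69, 164, 79, 82) [565.7, -251.3, 84.2, 42.3, 37.0]
yellow (249, 148, 65, 31) [552.6, -132.9, 46.8, 21.8, 87.9]
yellow (238, 0, 86, 61) [461.9, -128.1, 56.7, 38.7, 86.9]
yellow (70, 0, 43, 105) [466.0, -261.0, 71.6, 26.1, -3.2]
yellow (0, 0, 406, 298) [544.1, -207.4, 322.5, 235.0, 87.4]
t 10.03 tcp [ 0.5856 -0.1326  0.1236] yaw x 177.0 tiltz [-0.     0.001 -1.   ] q6 -1.87
shift [-0.0001 -0.0019  0.0991] turn z 0.002 q6 after ~ -1.87
```

View pics/w4.png

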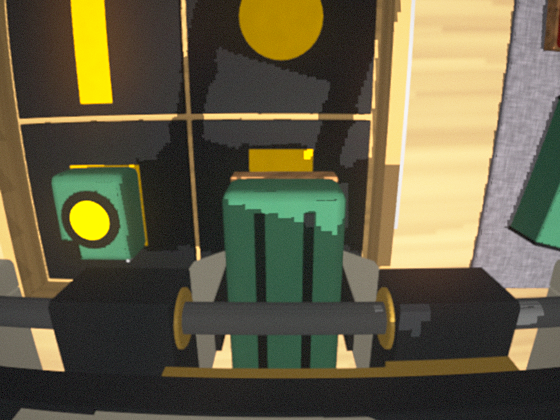

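The tape sits on its insert at (95,212). The block is held over its silhouette, whose near edge shows at (281,150), and is aligned with it.

```bash
python3 -m inch '[[0.03,0,0,0.084,0,0,0],[0.03,0,0,0.084,0,0,0],[0.03,0,0,0.084,0,0,0],[0.03,0,0,0.084,0,0,0],[0.03,0,0,0.084,0,0,0],[0.03,0,0,0.084,0,0,0],[0.03,0,0,0.084,0,0,0]]' 
python3 -c "
from h import *
go(.5855,-.134,.0242,-3.1)
c=r.get_calibration('wrist');im=cv2.imread('pics/w4.png')
"
```

```text
clock: 10.62
tcp_pos: [0.5872, -0.1346, 0.0424]
eef_rot: [[-0.999, 0.053, 0.004], [0.053, 0.999, -0.002], [-0.004, -0.001, -1.0]]
force: [-0.0, 0.6, -1.2]
width: 0.502
grip_force: 25.0
t 10.62 tcp [ 0.5872 -0.1346  0.0424] yaw x 176.9 tiltz [ 0.004 -0.002 -1.   ] q6 -1.87
shift [0.0018 0.0005 0.0182] turn z 0.001 q6 after ~ -1.87
```

```bash
python3 -m inch '[[0.03,0.001,0,0.0155,0,0,0],[0.03,0.001,0,0.0155,0,0,0],[0.03,0.001,0,0.0155,0,0,0],[0.03,0.001,0,0.0155,0,0,0],[0.065,0.001,0,0.0155,0,0,0],[0.065,0.001,0,0.0155,0,0,0],[0.065,0.001,0,0.0155,0,0,0],[0.065,0.001,0,0.0155,0,0,0],[0.065,0.001,0,-0.1,0,0,0],[0.065,0.001,0,-0.1,0,0,0],[0.065,0.001,0,-0.1,0,0,0],[0.065,0.001,0,-0.1,0,0,0]]' 
python3 - <<'E'
from h import *
go(.570,.0785,.16,-16.5)
E
```

```text
clock: 11.62
tcp_pos: [0.5883, -0.1355, 0.1474]
eef_rot: [[-0.998, 0.054, 0.012], [0.054, 0.999, -0.004], [-0.013, -0.004, -1.0]]
force: [0.1, -0.3, -0.2]
width: 0.714
grip_force: 0.0
t 11.62 tcp [ 0.5883 -0.1355  0.1474] yaw x 176.9 tiltz [ 0.012 -0.004 -1.   ] q6 -1.87
shift [ 0.0296  0.2127 -0.0138] turn z 0.234 q6 after ~ -1.64
```

```bash
python3 -m inch '[[0.07,0.027,0.212,-0.02,0,0,0.234],[0.07,0.027,0.212,-0.02,0,0,0.234],[0.07,0.027,0.212,-0.02,0,0,0.234],[0.07,0.027,0.212,-0.02,0,0,0.234],[0.07,0.027,0.212,-0.02,0,0,0.234],[0.07,0.027,0.212,-0.02,0,0,0.234],[0.07,0.027,0.212,-0.02,0,0,0.234],[0.07,0.027,0.212,-0.02,0,0,0.234],[0.07,0.027,0.212,-0.02,0,0,0.234]]' 
python3 w.py w5 .024 .042
python3 - <<'E'
from h import *
go(.570,.0785,.014,-16.5)
E
```

```text
clock: 12.37
tcp_pos: [0.5692, 0.0775, 0.1595]
eef_rot: [[-0.959, 0.285, -0.0], [0.285, 0.959, -0.0], [0.0, -0.001, -1.0]]
force: [-0.8, 0.3, 0.5]
width: 0.758
grip_force: 0.0
t 12.37 tcp [0.5692 0.0775 0.1595] yaw x 163.5 tiltz [-0. -0. -1.] q6 -1.28
green (8, 230, 72, 54) [559.1, -150.4, 68.2, 39.6, -89.7]
green (268, 131, 31, 132) [571.7, 76.7, 112.6, 23.8, -16.0]
green (373, 0, 85, 46) [467.3, 210.5, 64.2, 32.5, 76.0]
yellow (216, 354, 344, 24) [753.2, 133.0, 338.0, 17.1, 73.6]
yellow (421, 287, 25, 60) [708.0, 174.9, 64.2, 20.1, -4.8]
yellow (123, 287, 25, 60) [632.7, -79.6, 64.5, 20.3, -28.3]
yellow (274, 179, 20, 43) [567.1, 78.1, 34.0, 14.5, -16.2]
yellow (0, 102, 47, 68) [459.2, -103.3, 52.9, 40.7, -27.6]
yellow (0, 7, 146, 262) [477.7, -92.6, 210.4, 117.8, -8.4]
yellow (393, 0, 56, 31) [464.9, 208.7, 39.6, 20.3, 76.1]
t 12.42 tcp [0.5692 0.0772 0.1594] yaw x 163.4 tiltz [-0. -0. -1.] q6 -1.28
shift [-0.0004  0.0015  0.1454] turn z -0.002 q6 after ~ -1.28
```

View pics/w5.png

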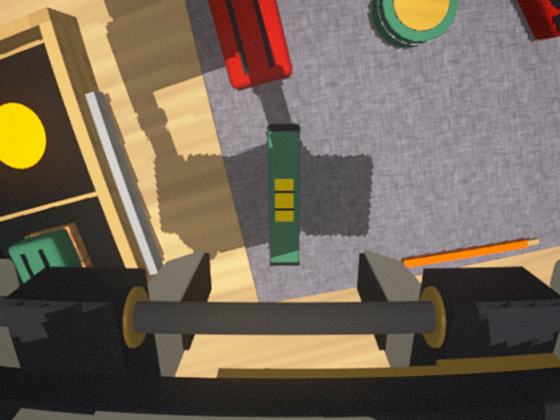

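The wrist view has the level at (284,197), square to the fingers. The red block at (250,40) is clear of them.

```bash
python3 -m inch '[[0.07,0,0.0005,0.1,0,0,0],[0.07,0,0.0005,0.1,0,0,0],[0.07,0,0.0005,0.1,0,0,0],[0.07,0,0.0005,0.1,0,0,0],[0.07,0,0.0005,0.1,0,0,0],[0.07,0,0.0005,0.1,0,0,0],[0.07,0,0.0005,0.1,0,0,0]]' 
python3 - <<'E'
from h import *
go(.569,.0778,.014,-16.3)
E
```

```text
clock: 13.0
tcp_pos: [0.5707, 0.0788, 0.0617]
eef_rot: [[-0.959, 0.285, 0.004], [0.285, 0.959, 0.0], [-0.004, 0.001, -1.0]]
force: [0.2, -0.2, -0.1]
width: 0.765
grip_force: 0.0
t 13.0 tcp [0.5707 0.0788 0.0617] yaw x 163.5 tiltz [ 0.004  0.    -1.   ] q6 -1.28
shift [ 0.0015 -0.0015  0.0477] turn z -0.004 q6 after ~ -1.28
```

```bash
python3 -m inch '[[0.07,0,0,0.045,0,0,0],[0.07,0,0,0.045,0,0,0],[0.07,0,0,0.045,0,0,0],[0.07,0,0,0.045,0,0,0],[0.01,0,0,0.045,0,0,0],[0.01,0,0,0.045,0,0,0],[0.01,0,0,0.045,0,0,0],[0.01,0,0,0.045,0,0,0],[0.01,0,0,0.045,0,0,0],[0.01,0,0,0.045,0,0,0],[0.01,0,0,0.045,0,0,0],[0.01,0,0,0.045,0,0,0]]' 25
python3 - <<'E'
from h import *
go(.446,-.259,.135,-3.1)
E
```

```text
clock: 14.0
tcp_pos: [0.5692, 0.0793, 0.0148]
eef_rot: [[-0.959, 0.284, -0.0], [0.284, 0.959, -0.0], [0.0, -0.0, -1.0]]
force: [-0.6, 0.5, 1.3]
width: 0.262
grip_force: 25.0
t 14.0 tcp [0.5692 0.0793 0.0148] yaw x 163.5 tiltz [-0. -0. -1.] q6 -1.28
shift [ 0.0221 -0.3594 -0.1202] turn z -0.234 q6 after ~ -1.51
```

```bash
python3 -m inch '[[0.01,0,0,-0.12,0,0,0],[0.01,0,0,-0.12,0,0,0],[0.01,0,0,-0.12,0,0,0],[0.01,0.022,-0.359,-0.12,0,0,-0.234],[0.01,0.022,-0.359,-0.12,0,0,-0.234],[0.01,0.022,-0.359,-0.12,0,0,-0.234],[0.01,0.022,-0.359,-0.12,0,0,-0.234],[0.01,0.022,-0.359,-0.12,0,0,-0.234],[0.01,0.022,-0.359,-0.12,0,0,-0.234],[0.01,0.022,-0.359,-0.12,0,0,-0.234],[0.01,0.022,-0.359,-0.12,0,0,-0.234],[0.01,0.022,-0.359,-0.12,0,0,-0.234]]'
python3 -m inch '[[0.01,0,0,0,0,0,0],[0.01,0,0,0,0,0,0],[0.01,0,0,0,0,0,0]]'
python3 w.py w6 .048 .016
python3 - <<'E'
from h import *
go(.446,-.259,.025,-3.1)
E
```

```text
clock: 15.0
tcp_pos: [0.4447, -0.2615, 0.1347]
eef_rot: [[-0.998, 0.055, -0.0], [0.055, 0.998, -0.001], [0.0, -0.001, -1.0]]
force: [1.4, -0.1, -0.8]
width: 0.263
grip_force: 25.0
clock: 15.25
tcp_pos: [0.4461, -0.258, 0.1344]
eef_rot: [[-0.999, 0.054, -0.0], [0.054, 0.999, 0.001], [0.0, 0.001, -1.0]]
force: [-0.0, 0.6, -1.0]
width: 0.258
grip_force: 25.0
t 15.25 tcp [ 0.4461 -0.258   0.1344] yaw x 176.9 tiltz [-0.     0.001 -1.   ] q6 -2.19
green (251, 335, 66, 33) [560.6, -264.4, 52.5, 31.5, 86.9]
green (248, 170, 78, 132) [464.3, -256.6, 100.3, 53.5, -3.1]
yellow (114, 359, 360, 19) [607.8, -256.5, 344.8, 17.7, 86.9]
yellow (485, 328, 46, 44) [604.7, -52.0, 49.9, 41.6, -0.9]
yellow (335, 288, 12, 62) [555.2, -213.5, 63.0, 9.4, 1.1]
yellow (221, 288, 12, 62) [549.6, -313.7, 63.0, 9.2, -7.2]
yellow (266, 260, 37, 43) [514.8, -261.3, 39.5, 30.4, -3.2]
yellow (412, 168, 71, 70) [453.8, -127.2, 57.7, 57.3, 87.5]
yellow (265, 130, 34, 19) [396.9, -256.6, 24.7, 13.3, 86.9]
yellow (164, 90, 396, 208) [450.5, -187.2, 325.1, 167.1, 85.3]
t 15.3 tcp [ 0.4464 -0.2575  0.1345] yaw x 177.0 tiltz [-0.     0.001 -1.   ] q6 -2.19
shift [ 0.0003 -0.0016  0.1095] turn z 0.001 q6 after ~ -2.19
```

View pics/w6.png

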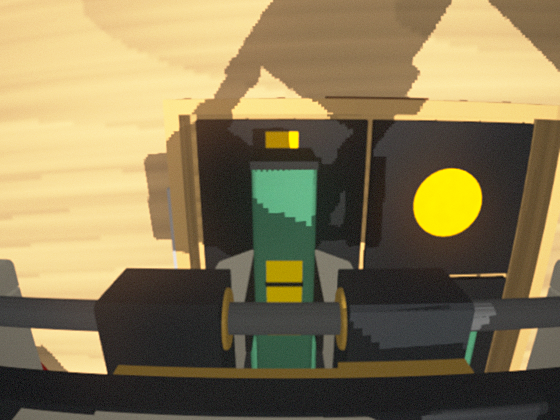

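The level is held over its strip, whose near edge shows at (282,139), and is aligned. The tin spot is free at (447,203).

```bash
python3 -m inch '[[0.01,0,0,0.095,0,0,0],[0.01,0,0,0.095,0,0,0],[0.01,0,0,0.095,0,0,0],[0.01,0,0,0.095,0,0,0],[0.01,0,0,0.095,0,0,0],[0.01,0,0,0.095,0,0,0],[0.01,0,0,0.095,0,0,0]]' 
python3 -c "
from h import *
go(.446,-.259,.0252,-3.1)
"
```

```text
clock: 15.88
tcp_pos: [0.4475, -0.2589, 0.0414]
eef_rot: [[-0.999, 0.053, 0.003], [0.053, 0.999, -0.002], [-0.003, -0.002, -1.0]]
force: [-0.2, -0.2, -0.5]
width: 0.259
grip_force: 25.0
t 15.88 tcp [ 0.4475 -0.2589  0.0414] yaw x 177.0 tiltz [ 0.003 -0.002 -1.   ] q6 -2.19
shift [ 0.0015 -0.0001  0.0162] turn z 0.001 q6 after ~ -2.19
```

```bash
python3 -m inch '[[0.01,0,0,0.0145,0,0,0],[0.01,0,0,0.0145,0,0,0],[0.01,0,0,0.0145,0,0,0],[0.01,0,0,0.0145,0,0,0],[0.05,0,0,0.0145,0,0,0],[0.05,0,0,0.0145,0,0,0],[0.05,0,0,0.0145,0,0,0],[0.05,0,0,0.0145,0,0,0],[0.05,0,0,-0.11,0,0,0],[0.05,0,0,-0.11,0,0,0],[0.05,0,0,-0.11,0,0,0],[0.05,0,0,-0.11,0,0,0]]' 
python3 - <<'E'
from h import *
go(.4565,.2125,.165,-3.1)
E
```

```text
clock: 16.88
tcp_pos: [0.4496, -0.2612, 0.1575]
eef_rot: [[-0.999, 0.054, 0.011], [0.054, 0.999, -0.009], [-0.011, -0.008, -1.0]]
force: [1.0, -1.2, 0.4]
width: 0.541
grip_force: 0.0
t 16.88 tcp [ 0.4496 -0.2612  0.1575] yaw x 176.9 tiltz [ 0.011 -0.009 -1.   ] q6 -2.19
shift [ 0.0184  0.4734 -0.0115] turn z 0.001 q6 after ~ -2.19
```

```bash
python3 -m inch '[[0.082,0.016,0.471,-0.015,0,0,0],[0.082,0.016,0.471,-0.015,0,0,0],[0.082,0.016,0.471,-0.015,0,0,0],[0.082,0.016,0.471,-0.015,0,0,0],[0.082,0.016,0.471,-0.015,0,0,0],[0.082,0.016,0.471,-0.015,0,0,0],[0.082,0.016,0.471,-0.015,0,0,0],[0.082,0.016,0.471,-0.015,0,0,0],[0.082,0.016,0.471,-0.015,0,0,0],[0.082,0.016,0.471,-0.015,0,0,0],[0.082,0.016,0.471,-0.015,0,0,0],[0.082,0.016,0.471,-0.015,0,0,0]]' 
python3 -m inch '[[0.082,0,0,0,0,0,0],[0.082,0,0,0,0,0,0]]'
python3 w.py w7 .023 .040
python3 - <<'E'
from h import *
go(.456,.212,.013,-3.1)
E
```

```text
clock: 17.88
tcp_pos: [0.4552, 0.2174, 0.1651]
eef_rot: [[-0.999, 0.05, 0.001], [0.05, 0.999, 0.002], [-0.001, 0.002, -1.0]]
force: [-0.1, -1.0, 0.6]
width: 0.894
grip_force: 0.0
clock: 18.05
tcp_pos: [0.4552, 0.213, 0.1646]
eef_rot: [[-0.999, 0.052, -0.0], [0.052, 0.999, -0.0], [0.0, -0.0, -1.0]]
force: [0.5, -0.2, -0.1]
width: 0.894
grip_force: 0.0
t 18.05 tcp [0.4552 0.213  0.1646] yaw x 177.0 tiltz [-0. -0. -1.] q6 -1.23
green (248, 161, 68, 71) [458.9, 211.2, 57.1, 57.0, 46.0]
yellow (245, 353, 315, 25) [628.1, 326.8, 319.1, 18.0, 87.2]
yellow (442, 286, 29, 61) [573.4, 365.3, 67.4, 24.6, 10.1]
yellow (98, 286, 28, 61) [557.1, 49.4, 67.5, 23.8, -16.0]
yellow (409, 190, 36, 35) [466.8, 328.9, 29.7, 28.9, 87.3]
yellow (257, 177, 50, 48) [455.5, 211.4, 39.1, 38.9, 87.1]
yellow (0, 129, 11, 66) [411.0, -15.5, 55.6, 9.7, -15.0]
t 18.1 tcp [0.4553 0.212  0.1646] yaw x 177.0 tiltz [-0.    -0.001 -1.   ] q6 -1.23
shift [-8.000e-04  1.000e-04  1.516e-01] turn z 0.001 q6 after ~ -1.23
```

View pics/w7.png

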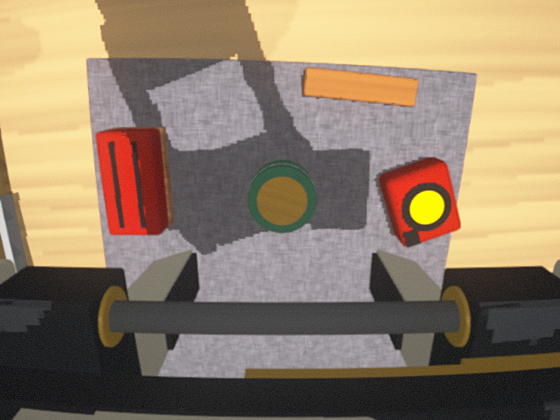

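The tin is centred at (282,199) between the fingers. The red tape's nearest edge, at column 378, leaves about 20 mm, so I narrow the opening slightly.

```bash
python3 -m inch '[[0.075,-0.001,0,0.105,0,0,0],[0.075,-0.001,0,0.105,0,0,0],[0.075,-0.001,0,0.105,0,0,0],[0.075,-0.001,0,0.105,0,0,0],[0.075,-0.001,0,0.105,0,0,0],[0.075,-0.001,0,0.105,0,0,0],[0.075,-0.001,0,0.105,0,0,0]]' 
python3 - <<'E'
from h import *
go(.456,.2115,.013,-3.1)
E
```

```text
clock: 18.68
tcp_pos: [0.4581, 0.2123, 0.0617]
eef_rot: [[-0.999, 0.055, 0.004], [0.055, 0.999, 0.001], [-0.004, 0.001, -1.0]]
force: [-0.7, 0.4, -0.3]
width: 0.814
grip_force: 0.0
t 18.68 tcp [0.4581 0.2123 0.0617] yaw x 176.9 tiltz [ 0.004  0.001 -1.   ] q6 -1.23
shift [ 0.0022 -0.001   0.0487] turn z -0.001 q6 after ~ -1.23
```

```bash
python3 -m inch '[[0.075,0,0,0.0465,0,0,0],[0.075,0,0,0.0465,0,0,0],[0.075,0,0,0.0465,0,0,0],[0.075,0,0,0.0465,0,0,0],[0.04,0,0,0.0465,0,0,0],[0.04,0,0,0.0465,0,0,0],[0.04,0,0,0.0465,0,0,0],[0.04,0,0,0.0465,0,0,0],[0.04,0,0,0.0465,0,0,0],[0.04,0,0,0.0465,0,0,0],[0.04,0,0,0.0465,0,0,0],[0.04,0,0,0.0465,0,0,0]]' 25
python3 - <<'E'
from h import *
go(.4535,-.1272,.133,-3.1)
E
```

```text
clock: 19.68
tcp_pos: [0.4571, 0.2126, 0.0143]
eef_rot: [[-0.999, 0.054, 0.002], [0.054, 0.999, 0.0], [-0.002, 0.0, -1.0]]
force: [-1.9, -1.0, 6.8]
width: 0.604
grip_force: 25.0
t 19.68 tcp [0.4571 0.2126 0.0143] yaw x 176.9 tiltz [ 0.002  0.    -1.   ] q6 -1.23
shift [-0.0148 -0.3395 -0.1189] turn z 0.0 q6 after ~ -1.23
```

```bash
python3 -m inch '[[0.04,0,0,-0.119,0,0,0],[0.04,0,0,-0.119,0,0,0],[0.04,0,0,-0.119,0,0,0],[0.04,-0.015,-0.3395,-0.119,0,0,0],[0.04,-0.015,-0.3395,-0.119,0,0,0],[0.04,-0.015,-0.3395,-0.119,0,0,0],[0.04,-0.015,-0.3395,-0.119,0,0,0],[0.04,-0.015,-0.3395,-0.119,0,0,0],[0.04,-0.015,-0.3395,-0.119,0,0,0],[0.04,-0.015,-0.3395,-0.119,0,0,0],[0.04,-0.015,-0.3395,-0.119,0,0,0],[0.04,-0.015,-0.3395,-0.119,0,0,0]]'
python3 -m inch '[[0.04,0,0,0,0,0,0],[0.04,0,0,0,0,0,0],[0.04,0,0,0,0,0,0]]'
python3 w.py w8 .048 .016
python3 - <<'E'
from h import *
go(.4535,-.1272,.0245,-3.1)
E
```

```text
clock: 20.68
tcp_pos: [0.4534, -0.1332, 0.1325]
eef_rot: [[-0.998, 0.058, 0.002], [0.058, 0.998, -0.003], [-0.002, -0.003, -1.0]]
force: [1.6, -0.6, -2.1]
width: 0.603
grip_force: 25.0
clock: 20.93
tcp_pos: [0.453, -0.1259, 0.132]
eef_rot: [[-0.999, 0.053, -0.001], [0.053, 0.999, 0.001], [0.001, 0.001, -1.0]]
force: [0.5, 0.2, -2.7]
width: 0.609
grip_force: 25.0
t 20.93 tcp [ 0.453  -0.1259  0.132 ] yaw x 177.0 tiltz [-0.001  0.001 -1.   ] q6 -1.95
green (240, 335, 88, 33) [565.5, -131.7, 67.8, 31.1, 87.0]
green (217, 210, 135, 92) [484.1, -126.9, 100.1, 71.6, 87.0]
green (68, 141, 69, 128) [439.8, -252.9, 93.8, 39.0, -2.5]
yellow (184, 335, 354, 43) [601.4, -55.5, 342.0, 47.1, 86.9]
yellow (394, 287, 22, 61) [562.7, -24.9, 63.7, 17.1, 6.9]
yellow (153, 287, 22, 61) [551.5, -236.8, 63.5, 17.3, -13.0]
yellow (235, 252, 98, 51) [516.7, -129.4, 82.2, 46.2, 88.0]
yellow (80, 193, 27, 48) [456.0, -279.8, 40.0, 17.4, -3.2]
yellow (245, 168, 73, 52) [444.6, -127.7, 56.2, 39.3, 89.8]
yellow (0, 88, 401, 210) [448.5, -201.0, 325.0, 165.4, 88.7]
t 20.98 tcp [ 0.4531 -0.1257  0.1321] yaw x 177.0 tiltz [-0.001  0.001 -1.   ] q6 -1.95
shift [-0.0005 -0.0015  0.1076] turn z 0.002 q6 after ~ -1.95
```

View pics/w8.png

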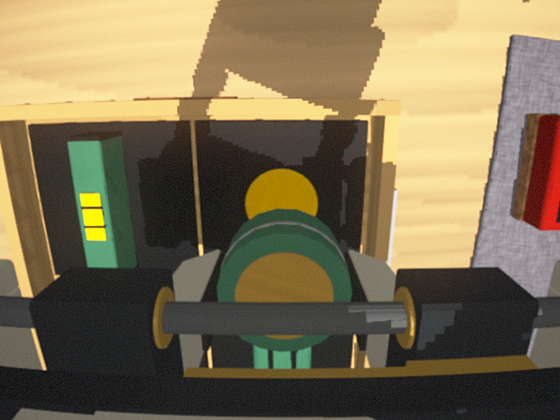

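The level is on its insert at (95,200). The tin hangs over its disc at (281,198), with only the height left to close.

```bash
python3 -m inch '[[0.04,0,0,0.093,0,0,0],[0.04,0,0,0.093,0,0,0],[0.04,0,0,0.093,0,0,0],[0.04,0,0,0.093,0,0,0],[0.04,0,0,0.093,0,0,0],[0.04,0,0,0.093,0,0,0],[0.04,0,0,0.093,0,0,0]]' 
python3 -c "
from h import *
go(.4535,-.1272,.0248,-3.1)
"
```

```text
clock: 21.57
tcp_pos: [0.4547, -0.1277, 0.0412]
eef_rot: [[-0.999, 0.053, 0.004], [0.053, 0.999, -0.002], [-0.004, -0.001, -1.0]]
force: [0.1, 0.4, -1.9]
width: 0.607
grip_force: 25.0
t 21.57 tcp [ 0.4547 -0.1277  0.0412] yaw x 176.9 tiltz [ 0.004 -0.002 -1.   ] q6 -1.95
shift [0.0013 0.0004 0.0164] turn z 0.001 q6 after ~ -1.95
```

Then I retreat high and towards the mat, clear of the drawer, to check.

```bash
python3 -m inch '[[0.04,0,0,0.0145,0,0,0],[0.04,0,0,0.0145,0,0,0],[0.04,0,0,0.0145,0,0,0],[0.04,0,0,0.0145,0,0,0],[0.072,0,0,0.0145,0,0,0],[0.072,0,0,0.0145,0,0,0],[0.072,0,0,0.0145,0,0,0],[0.072,0,0,0.0145,0,0,0],[0.072,0,0,-0.13,0,0,0],[0.072,0,0,-0.13,0,0,0],[0.072,0,0,-0.13,0,0,0],[0.072,0,0,-0.13,0,0,0]]' 
python3 -m inch '[[0.07,0,0.33,-0.08,0,0,0],[0.07,0,0.33,-0.08,0,0,0],[0.07,0,0.33,-0.08,0,0,0],[0.07,0,0.33,-0.08,0,0,0],[0.07,0,0.33,-0.08,0,0,0],[0.07,0,0.33,-0.08,0,0,0],[0.07,0,0.33,-0.08,0,0,0],[0.07,0,0.33,-0.08,0,0,0],[0.07,0,0.33,-0.08,0,0,0],[0.07,0,0.33,-0.08,0,0,0],[0.07,0,0.33,-0.08,0,0,0],[0.07,0,0.33,-0.08,0,0,0]]' 
python3 - <<'E'
from h import *
out=[]
for n in("top","scene"):
    im=r.capture(n);c=r.get_calibration(n)
    out.append(cv2.resize(im[90:250,290:470] if n=="top" else im[150:330,90:290],(390,390),interpolation=2))
    for k in blobs(im,'green',100): print(n,'green',cv2.boundingRect(k),rect(k,c,.033))
    for k in blobs(im,'yellow',60): print(n,'yel',cv2.boundingRect(k),rect(k,c,.050))
cv2.imwrite("pics/f.png",np.hstack(out)[:,:,::-1])
E
```

```text
clock: 22.57
tcp_pos: [0.4549, -0.1281, 0.174]
eef_rot: [[-0.999, 0.054, 0.006], [0.054, 0.999, -0.003], [-0.006, -0.002, -1.0]]
force: [0.9, -1.7, 0.7]
width: 0.784
grip_force: 0.0
clock: 23.57
tcp_pos: [0.4707, 0.2008, 0.2487]
eef_rot: [[-0.998, 0.055, -0.001], [0.055, 0.998, -0.001], [0.001, -0.001, -1.0]]
force: [-0.2, -0.4, -0.4]
width: 0.764
grip_force: 0.0
top green (408, 197, 11, 22) [421.2, -261.5, 46.3, 21.0, -0.4]
top green (340, 180, 25, 25) [456.8, -129.7, 52.6, 52.0, 43.0]
top green (408, 171, 11, 21) [480.0, -264.3, 45.8, 21.9, -3.3]
top green (401, 124, 23, 26) [582.6, -268.4, 57.6, 48.6, -4.3]
top green (343, 117, 20, 37) [587.7, -136.0, 84.1, 42.3, -2.3]
top yel (0, 218, 13, 10) [396.5, 616.0, 27.9, 19.6, 89.3]
top yel (0, 193, 10, 12) [449.2, 624.2, 23.6, 19.9, 5.5]
top yel (410, 187, 8, 16) [446.2, -259.4, 33.4, 14.9, -3.4]
top yel (343, 183, 19, 19) [453.4, -127.5, 38.2, 37.9, -73.7]
top yel (406, 129, 14, 13) [579.4, -265.3, 28.9, 27.5, 89.2]
top yel (43, 119, 30, 27) [597.0, 517.7, 65.7, 57.6, 51.4]
top yel (353, 103, 97, 131) [509.9, -236.6, 287.9, 202.9, -3.2]
top yel (315, 101, 36, 127) [527.3, -60.7, 290.1, 68.8, -16.8]
top yel (545, 39, 15, 27) [773.9, -593.8, 65.7, 31.9, -6.8]
scene yel (500, 339, 30, 33) [717.2, 474.7, 63.6, 48.1, 36.1]
scene yel (198, 280, 23, 8) [638.3, -129.5, 46.8, 9.2, 86.6]
scene yel (510, 277, 30, 28) [570.7, 520.3, 65.9, 55.2, -46.4]
scene yel (146, 242, 15, 15) [579.0, -264.9, 33.6, 30.2, 15.7]
scene yel (425, 232, 15, 14) [472.8, 325.8, 31.2, 30.4, 44.6]
scene yel (220, 200, 17, 14) [452.9, -126.9, 36.0, 33.9, -82.1]
scene yel (168, 190, 9, 13) [443.4, -258.9, 33.5, 14.4, -0.8]
```

View pics/f.png

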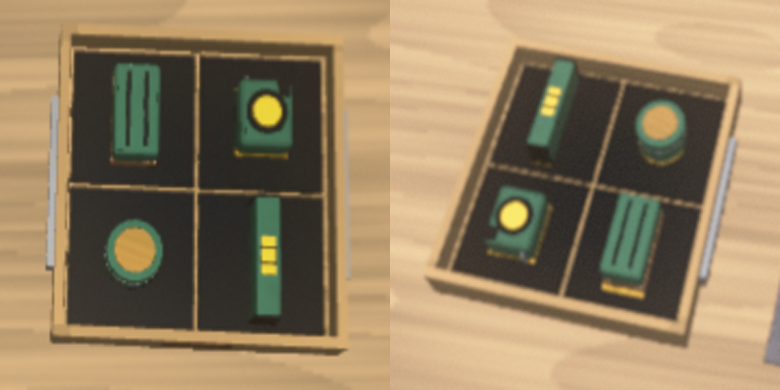

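The crop shows all four tools upright on their silhouettes, aligned and within about 3 mm by both cameras. The gripper is clear and the red tools weren't touched, so I'm handing the job in.

```bash
python3 -c "
from bench import r
print(r.close_job())"
```

```text
the job is handed in; nothing more can be done
None
```

The job is handed in: both cameras put all four green tools upright on their own silhouettes, about 3 mm or less off centre, all let go, and the two red tools were left where they lay; the hand-in returned no verdict.

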